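# Hook the dipped knobs out of the tank

## Task

With the hook rod, fetch the basket of turned wooden knobs up out of its deep, drained dipping tank and lower it to stand upright in the middle of the wooden drip board before unhooking it, without dropping it or touching the basket with the gripper. Then hang the rod back in its stand as it was. Leave the empty basket hanging in the other tank.

Things in the scene. Friction and masses are not known exactly. Their poses are not given: they have to be found in the camera images.
- knob_basket: Steel tray holding 4 wooden knobs (29 mm high), 64 (x) x 56 (y) x 22 mm, about 150 g, hanging loose in a tank by two ears that reach y = +-43 at 18 to 22 mm. Origin: centre of its underside, z up; starts 27 mm above the bench, 143 below the tank's rim, central. Bail: 6 mm wire arch in the plane x = 0; its level top, 24 mm long along y, has its centreline 85 mm above the origin; legs at y = +-26.
- empty_basket: Same basket without knobs, hanging in the other tank; stays there. The two tanks are alike: fixed, open-topped, grey metal, 170 mm tall, clear inside 120 mm (along its basket's x) by 100 mm (y), walls 5 mm plus a dark band 7 mm out near the rim. The ears rest on two ledges along the y walls, 16 mm deep, top 45 mm above the bench; straight up is free.
- hook_rod: Upright 7 mm steel rod, 140 g. Origin: on the shaft's axis, level with the hook's underside; z up. Square wooden handle 26 x 26 mm (sides along x, y), 128 to 180 mm up, above a brass collar 40 mm across, 120 to 128 mm. At the foot the 7 mm thick hook runs along -x to an upright prong: centreline 24 mm from the axis, top 25 mm up; floor of the 17 mm mouth 7 mm up. Starts hanging in rod_stand.
- rod_stand: Fixed wooden stand with a two-pronged steel fork, top 150 mm above the bench, that carries the rod's collar. Origin on the bench under the rod's starting axis; axes as the rod's at start. Slot 22 mm wide along x, prongs 14 mm wide, from x = -23 to the post, 64 mm wide and 150 tall, at x = 51 to 73. Open towards -x: lift the rod a little, draw it out along -x; put it back likewise.
- drip_board: Fixed square plywood drip board, 180 x 180 x 15 mm, with fine dark grooves. Origin: centre of its underside, on the bench; z up, sides along x and y.
Things that resemble listed ones, but are neither listed nor needed, are in the scene too. What is shaped like the hook_rod but green, turquoise or white is not meant.

How it is judged:
By the outcome, as a careful person would: the job done as asked, in the order asked, and still so for the second after the job is handed in, with the robot touching nothing.
It also fails if it takes over 70 s, if anything falls off the work surface, if the arm or the gripper's body presses on something with over 40 N, if the wrist force passes 120 N, or if a joint passes its speed limit or range.

## Robot

A 6-joint arm with a two-finger parallel gripper is mounted at the origin on the work surface. World frame = base frame: x ahead of the robot, y to its left, z up, the work surface at z = 0. Lengths are in m, angles in rad, forces in N, time in s.
With the tool pointing down it reaches from about 0.375 to 0.925 m from the base axis. Payload 5.7 kg.
Tool frame: the origin (TCP) lies between the finger pads; the fingertips stand 22 mm ahead of it and the grasp point (between the pads) lies 3 mm ahead of it (manip.tip_reach is the distance from the TCP to the fingertips, in m); z points along the fingers, y is the line along which they close (so a half turn about z gives the same grasp; the last joint's range is limited). The gripper opens to 85 mm and grips with 20 to 120 N. Pads are 22 mm wide; open, the fingers measure 114 mm over their backs; the gripper's body (76 mm by 85 mm) begins 54 mm behind the grasp point. The pads swing forward as they close: fully open they stand 13 mm farther back than shut.
Start: joints at [-1.221, 0.359, 1.51, -0, 1.272, -0.115], TCP at [0.269, -0.536, 0.253] pointing down, gripper open.
Joint ranges: [-2.97, 2.97], [-1.01, 2.36], [0.21, 2.38], [-0.96, 4.11], [0.2, 2.71], [-2.98, 2.98]. Speed limits (rad/s): [2.39, 2.39, 3.14, 3.14, 3.14, 3.14].

## Interface

Orientations are given as a unit quaternion [w, x, y, z].
In Python, from workcell import manip, effector, planner, readout, viewer, job gives the robot as it stands. Calls block until the motion is done:
- manip.move_to(position, orientation): joint-space move of the TCP to a pose.
- manip.servo_line(position, frame=None, speed=0.15): straight line of the TCP; frame=None keeps the orientation; speed is the mean speed in m/s.
- manip.goto_joints(angles): joint-space move.
- effector.release() and effector.grasp(): open the fingers fully, or close them until they stop; the grip force is fixed at half the most.
- manip.wait(seconds).
- planner.inverse_kinematics(position, orientation): joint angles nearest the present ones, or None.
- readout.read_state(): the state.
- viewer.read_camera(name): name is "scene" or "top"; returns a dict with "frame" (384x512x3 uint8, red, green, blue), "mtx" (3x3 intrinsics, pixels), "camera_from_world" (4x4, takes a point from world to camera coordinates). Camera axes: x right, y up, looking along -z (the intrinsics and any distortion apply to the point x, -y, -z); pixel columns grow to the right and rows downward; lengths in m; the calibration is good to about 2 mm. A picture is of the moment at which its call begins. There is no depth.
A pose or a line that the arm cannot do raises manip.IKError and nothing moves.
- job.close_job(): hands the job in; it is judged then, once.
The state is a dict: "clock": time; "joint_pos": joint angles; "qvel": joint speeds; "joint_torque": joint torques, N m; "ee_pos": TCP position; "ee_rot": TCP orientation; "wrist_force": force on the tool from outside, world axes, zero at the start; "moment": the same for the moment, N m; "grip_width": finger opening in m; "grasp_force": force on a finger pad.
Only numpy, scipy, OpenCV 4.12 (cv2) and the standard library are available. Lean on these libraries where they do the work, as an engineer would, in place of code of your own. Each camera call takes 0.05 s, during which the arm holds its last target. There are 200 camera calls.

## Working session

There is one attempt and no reset: what is moved stays moved. The work goes in short steps, each a Python script; the robot and the scene stay as the last script left them, time stands still between calls to the robot, and variables do not carry over. Pictures are saved under pics/ and viewed, at most 11 in all, crops included, and the job is handed in when it is done.

```bash
ls; mkdir -p pics
python3 - <<'E'
from workcell import viewer,readout
import cv2,numpy as np
for n in("scene","top"):
    r=viewer.read_camera(n); cv2.imwrite(f"pics/{n}0.png",cv2.cvtColor(r["frame"],cv2.COLOR_RGB2BGR))
    print(n,r.keys(),r["mtx"].round(1).tolist(),r["camera_from_world"].round(3).tolist())
    np.savez(f"pics/{n}0.npz",f=r["frame"],K=r["mtx"],T=r["camera_from_world"])
    cv2.imwrite(f"pics/{n}0b.png",cv2.resize(cv2.cvtColor(r["frame"],cv2.COLOR_RGB2BGR),(800,600),interpolation=cv2.INTER_CUBIC))
s=readout.read_state();print(s)
E
```

```text
pics
scene dict_keys(['frame', 'mtx', 'camera_from_world']) [[430.1, 0.0, 262.6], [0.0, 430.1, 189.2], [0.0, 0.0, 1.0]] [[0.126, 0.992, 0.001, -0.01], [-0.587, 0.074, 0.806, 0.216], [0.8, -0.102, 0.592, -1.613], [0.0, 0.0, 0.0, 1.0]]
top dict_keys(['frame', 'mtx', 'camera_from_world']) [[489.0, 0.0, 255.7], [0.0, 489.0, 191.2], [0.0, 0.0, 1.0]] [[0.03, -0.999, -0.026, -0.034], [0.998, 0.029, 0.049, -0.445], [-0.048, -0.027, 0.998, -1.482], [0.0, 0.0, 0.0, 1.0]]
{'clock': 0.1, 'joint_pos': array([-1.22109401e+00,  3.59407067e-01,  1.51135530e+00, -1.89918690e-05,
        1.27253486e+00, -1.15072273e-01]), 'qvel': array([-3.54416032e-04, -2.58789026e-03, -2.91629250e-03, -2.14862982e-04,
        6.73535833e-04, -5.40421462e-05]), 'joint_torque': array([ 4.58677659e-04, -5.28652561e+01, -2.79351926e+01, -1.76354438e-04,
        5.10274636e-03,  1.33499304e-05]), 'ee_pos': array([ 0.26872634, -0.53578007,  0.25254123]), 'ee_rot': array([-8.45364103e-04,  9.73118373e-01,  2.30303940e-01, -1.08768498e-04]), 'wrist_force': array([-0.53202646, -0.22072955, -0.51906164]), 'moment': array([-0.03669963, -0.01622317,  0.04709114]), 'grasp_force': 0.0, 'grip_width': 0.08531626434667894}
```

View pics/scene0b.png

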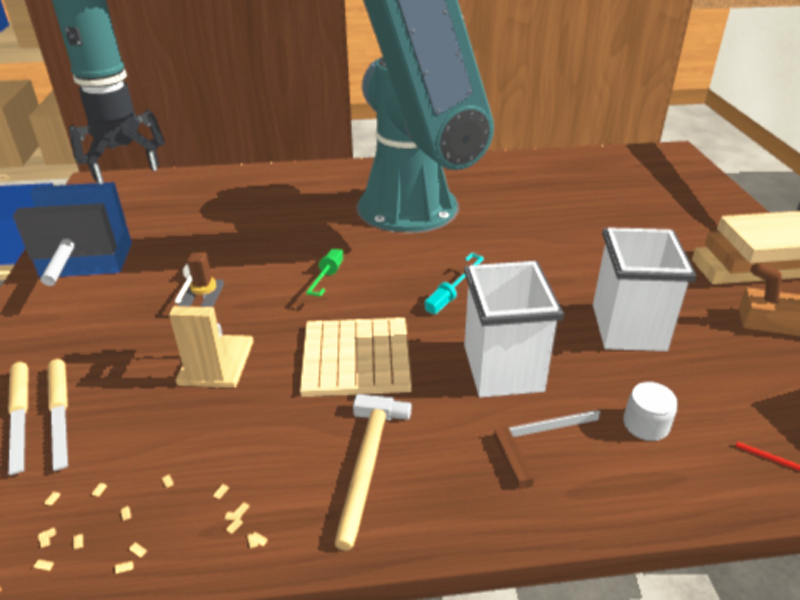

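View pics/top0b.png

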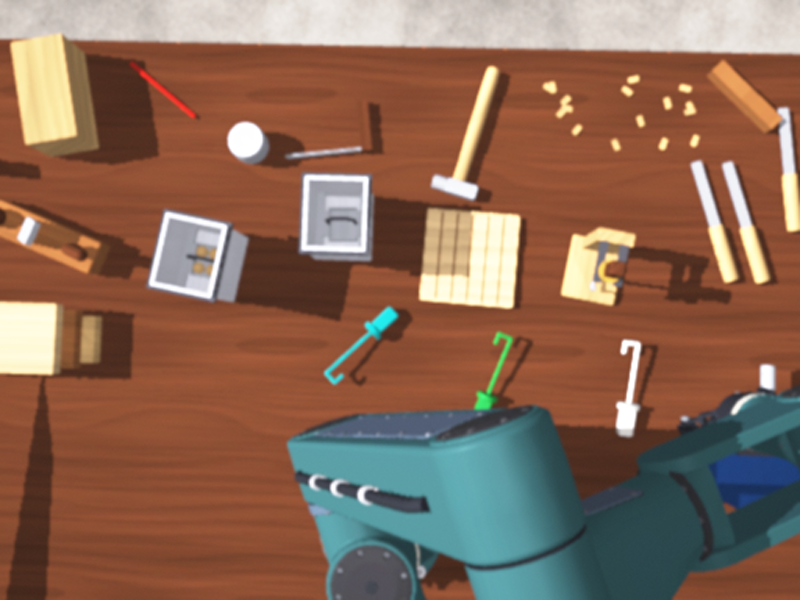

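The scene view shows the rod in its stand at about (200,275) with the post nearest the camera, the board at (355,355), and the tanks at (510,330) and (645,290). In the top view (800 px scale), brown knobs mark the knob basket's tank at (195,255). The other tank at (338,215) is empty, the board is at (470,257) and the stand at (600,267). I'll take close crops.

```bash
cat > h.py <<'E'
import numpy as np,cv2
def load(n): 
    d=np.load(f"pics/{n}.npz"); return d["f"],d["K"],d["T"]
def ray(K,T,uv):
    R,t=T[:3,:3],T[:3,3]
    d=np.array([(uv[0]-K[0,2])/K[0,0],-(uv[1]-K[1,2])/K[1,1],-1.])
    return -R.T@t, R.T@d
def plane(K,T,uv,z):
    o,d=ray(K,T,uv); return o+d*(z-o[2])/d[2]
def proj(K,T,p):
    c=T[:3,:3]@np.asarray(p)+T[:3,3]
    return np.array([K[0,2]+K[0,0]*c[0]/-c[2],K[1,2]-K[1,1]*c[1]/-c[2]])
def two(a,b):
    (o1,d1),(o2,d2)=a,b
    s=np.linalg.lstsq(np.stack([d1,-d2],1),o2-o1,rcond=None)[0]
    p,q=o1+s[0]*d1,o2+s[1]*d2
    return (p+q)/2,np.linalg.norm(p-q)
E
python3 - <<'E'
from h import *
t=load("top0");s=load("scene0")
def crop(im,x,y,w,h,k): return cv2.resize(im[y:y+h,x:x+w][...,::-1],(w*k,h*k),interpolation=cv2.INTER_CUBIC)
A=crop(t[0],88,128,80,60,5);B=crop(t[0],350,138,80,60,5);C=crop(s[0],100,150,80,60,5);D=crop(s[0],380,140,80,60,5)
cv2.imwrite("pics/crops.png",np.vstack([np.hstack([A,B]),np.hstack([C,D])]))
f,K,T=t
hsv=cv2.cvtColor(f,cv2.COLOR_RGB2HSV)
# board: pale wood
m=cv2.inRange(hsv,(12,40,120),(35,190,255))
cs,_=cv2.findContours(m,cv2.RETR_EXTERNAL,cv2.CHAIN_APPROX_NONE)
for c in cs:
    if cv2.contourArea(c)>300:
        r=cv2.minAreaRect(c);print("wood",np.round(r[0],1),np.round(r[1],1),cv2.contourArea(c),[plane(K,T,p,.015)[:2].round(3).tolist() for p in cv2.boxPoints(r)])
# rims: dark bluish band
m=cv2.inRange(f,(30,30,40),(110,110,120))&cv2.inRange(hsv,(0,0,0),(180,90,130))
m[:,:80]=0;m[:,260:]=0;m[:100]=0;m[200:]=0
cs,_=cv2.findContours(m,cv2.RETR_EXTERNAL,cv2.CHAIN_APPROX_NONE)
for c in cs:
    if cv2.contourArea(c)>300:
        r=cv2.minAreaRect(c);P=np.array([plane(K,T,p,.170)[:2] for p in cv2.boxPoints(r)])
        print("rim",np.round(r[0],1),P.round(3).tolist(),P.mean(0).round(4),np.linalg.norm(P[1]-P[0]),np.linalg.norm(P[2]-P[1]))
E
```

```text
wood [ 57.5 217. ] [30. 13.] 349.5 [[0.395, 0.607], [0.396, 0.566], [0.304, 0.562], [0.303, 0.602]]
wood [ 24. 216.] [48. 48.] 870.0 [[0.273, 0.759], [0.421, 0.767], [0.425, 0.617], [0.278, 0.61]]
wood [382.4 169. ] [41.2 49.6] 1513.5 [[0.461, -0.328], [0.609, -0.355], [0.588, -0.477], [0.44, -0.45]]
wood [482.4 162.6] [38.5 11.2] 326.5 [[0.602, -0.669], [0.613, -0.701], [0.502, -0.735], [0.491, -0.703]]
wood [462.4 162.1] [38.2 11. ] 322.5 [[0.601, -0.609], [0.612, -0.641], [0.502, -0.675], [0.491, -0.643]]
wood [300.5 164.6] [61.9 61.7] 3638.5 [[0.442, -0.056], [0.631, -0.066], [0.619, -0.255], [0.432, -0.243]]
wood [ 28.4 151.1] [70.5 22.2] 1082.5 [[0.559, 0.801], [0.623, 0.777], [0.54, 0.57], [0.477, 0.595]]
wood [505.5 129. ] [38. 11.] 300.5 [[0.713, -0.753], [0.714, -0.786], [0.598, -0.787], [0.597, -0.754]]
wood [304.4  78. ] [ 9.9 76.2] 658.5 [[0.689, -0.113], [0.916, -0.178], [0.907, -0.207], [0.68, -0.142]]
wood [476.1  61.4] [54.5 15.4] 750.0 [[0.901, -0.605], [0.936, -0.637], [0.821, -0.756], [0.787, -0.724]]
wood [33.5 60. ] [77.4 47.2] 3338.5 [[0.943, 0.784], [0.97, 0.637], [0.729, 0.586], [0.702, 0.731]]
```

View pics/crops.png

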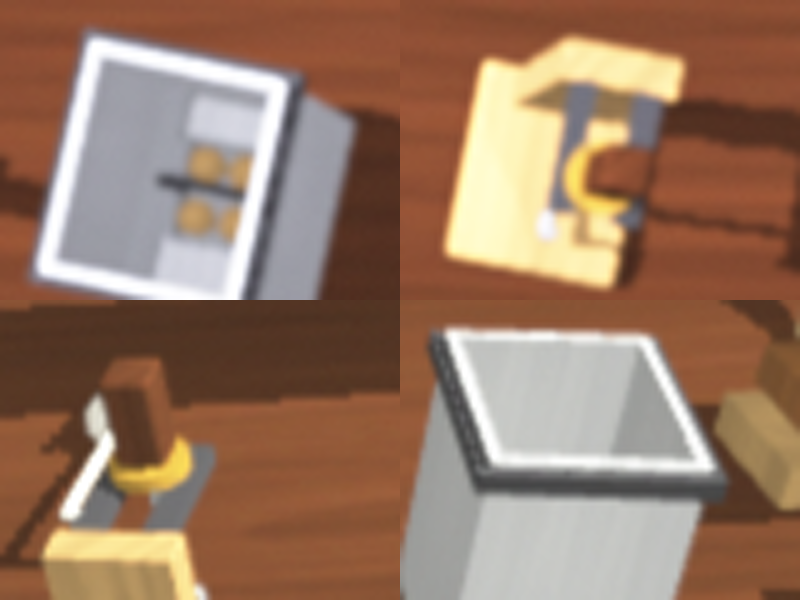

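The crops show:
- **Knob tank (top-left):** white rim corners at crop (90,45), (285,85), (45,275). The dark bail runs (160,180)–(240,190), so basket y is roughly the image horizontal.
- **Stand (top-right):** post-top back edge (572,38)–(686,60), collar centred near (602,177), and the post on the far side (+x). The fork therefore opens towards the robot.

Next I'll measure these numerically.

Run:
```python
from h import *
f,K,T=load("top0");fs,Ks,Ts=load("scene0")
g=f.min(2)
m=((g>165)&(f.max(2).astype(int)-g<40)).astype(np.uint8)*255
m[:,:85]=0;m[:,250:]=0;m[:105]=0;m[200:]=0
cs,_=cv2.findContours(m,cv2.RETR_EXTERNAL,cv2.CHAIN_APPROX_NONE)
for c in cs:
    if len(c)>40:
        r=cv2.minAreaRect(c);P=np.array([plane(K,T,p,.170)[:2] for p in cv2.boxPoints(r)])
        print("rim",np.round(r[0],1),P.round(3).tolist(),P.mean(0).round(4),np.linalg.norm(P[1]-P[0]).round(3),np.linalg.norm(P[2]-P[1]).round(3), np.degrees(np.arctan2(*(P[1]-P[0])[::-1])).round(1))
c2=lambda u,v:((u-400)/5+350-.4,v/5+138-.4)
a,b=plane(K,T,c2(572,38),.15)[:2],plane(K,T,c2(686,60),.15)[:2]
d=(a-b)/np.linalg.norm(a-b);x=np.array([d[1],-d[0]])
print("post",a.round(4),b.round(4),np.linalg.norm(a-b).round(4),"yaw",np.degrees(np.arctan2(x[1],x[0])).round(1),"axis",((a+b)/2-.073*x).round(4))
for n,ff,k,t in(("top",f,K,T),("scene",fs,Ks,Ts)):
    h=cv2.cvtColor(ff,cv2.COLOR_RGB2HSV);m=cv2.inRange(h,(15,150,120),(30,255,255))
    if n=="top": m[:,:370]=0;m[:160]=0;m[190:]=0;m[:,410:]=0
    else: m[:,:110]=0;m[:,160:]=0;m[:160]=0;m[195:]=0
    v,u=np.nonzero(m);print(n,len(u),u.min(),u.max(),v.min(),v.max())
    if n=="top":
        for z in(.158,.150): print(plane(k,t,(390,173),z).round(4))
    else:
        print("from scene, ends mid at z .154:",plane(k,t,((u.min()+u.max())/2,v[u==u.min()].mean()/2+v[u==u.max()].mean()/2),.154).round(4))
# board in scene
h=cv2.cvtColor(fs,cv2.COLOR_RGB2HSV);m=cv2.inRange(h,(12,40,110),(35,190,255));cs,_=cv2.findContours(m,cv2.RETR_EXTERNAL,cv2.CHAIN_APPROX_NONE)
for c in cs:
    if cv2.contourArea(c)>1500:
        q=cv2.approxPolyDP(cv2.convexHull(c),4,True)[:,0];print("sc",q.tolist(),[plane(Ks,Ts,p,.015)[:2].round(3).tolist() for p in q])
# white decoy
print("decoy",[plane(K,T,(p[0]*.64,p[1]*.64),.02)[:2].round(3).tolist() for p in((630,342),(628,432))])
```

```text
rim [120.  162.8] [[0.449, 0.419], [0.585, 0.396], [0.562, 0.281], [0.428, 0.306]] [0.5059 0.3505] 0.137 0.116 -10.0
rim [213.8 136.1] [[0.519, 0.152], [0.656, 0.152], [0.654, 0.036], [0.518, 0.037]] [0.5866 0.0943] 0.137 0.116 0.0
post [ 0.5765 -0.375 ] [ 0.5659 -0.4376] 0.0635 yaw -9.6 axis [ 0.4992 -0.3941]
top 50 385 394 167 179
[ 0.4993 -0.3907  0.158 ]
[ 0.5    -0.3927  0.15  ]
scene 89 122 137 177 188
from scene, ends mid at z .154: [ 0.4975 -0.3916  0.154 ]
sc [[260, 204], [263, 250], [191, 253], [197, 204]] [[0.453, -0.055], [0.64, -0.07], [0.628, -0.25], [0.431, -0.235]]
sc [[110, 194], [137, 196], [162, 215], [151, 248], [113, 246]] [[0.35, -0.49], [0.37, -0.41], [0.468, -0.332], [0.598, -0.351], [0.578, -0.448]]
sc [[511, 0], [511, 177], [455, 181], [311, 96], [293, 0]] [[-1.769, 2.116], [0.416, 0.741], [0.415, 0.556], [-0.258, 0.25], [-1.97, 0.489]]
sc [[1, 0], [16, 1], [50, 107], [42, 116], [0, 116]] [[-2.238, -1.683], [-2.191, -1.561], [-0.285, -0.825], [-0.205, -0.835], [-0.225, -0.998]]
decoy [[0.375, -0.466], [0.204, -0.465]]
```

```bash
cat >> h.py <<'E'
YAW=np.radians(-9.8)
X=np.array([np.cos(YAW),np.sin(YAW)])       # rod/basket +x in world
ROD=np.array([.4985,-.392]); TANK=np.array([.506,.3505]); BOARD=np.array([.531,-.155])
Q=[0,np.cos(YAW/2),np.sin(YAW/2),0]; DZ=.159
def P(xy,z): return np.array([xy[0],xy[1],z])
def snap(tag):
    from workcell import viewer
    for n in("scene","top"):
        r=viewer.read_camera(n);np.savez(f"pics/{n}{tag}.npz",f=r["frame"],K=r["mtx"],T=r["camera_from_world"])
E
python3 - <<'E'
from h import *
from workcell import manip,effector,planner,readout
for xy,zs in((ROD,(.30,.189)),(ROD-.045*X,(.197,.45)),(BOARD,(.45,.24)),(TANK+.05*X,(.45,.231)),(TANK+.012*X,(.231,.45))):
    for z in zs:
        for q in (Q,[0,-Q[2],Q[1],0]):
            j=planner.inverse_kinematics(P(xy,z),q);print(xy.round(3),z,None if j is None else np.round(j,2))
manip.move_to(P(ROD,.30),Q)
manip.servo_line(P(ROD,.189),speed=.12)
snap("1")
s=readout.read_state();print(s["clock"],s["ee_pos"],s["wrist_force"],s["joint_pos"].round(2))
f=np.hstack([cv2.resize(load("scene1")[0][130:250,80:180],(400,480)),cv2.resize(load("top1")[0][110:230,340:440],(400,480))])
cv2.imwrite("pics/p1.png",f[...,::-1])
E
```

```text
[ 0.498 -0.392] 0.3 [-0.78  0.37  1.37 -0.    1.4   0.97]
[ 0.498 -0.392] 0.3 [-0.78  0.37  1.37 -0.    1.4  -2.17]
[ 0.498 -0.392] 0.189 [-0.78  0.47  1.5  -0.    1.17  0.97]
[ 0.498 -0.392] 0.189 [-0.78  0.47  1.5  -0.    1.17 -2.17]
[ 0.454 -0.384] 0.197 [-0.82  0.41  1.59 -0.    1.15  0.92]
[ 0.454 -0.384] 0.197 [-0.82  0.41  1.59 -0.    1.15 -2.22]
[ 0.454 -0.384] 0.45 [-0.82  0.24  1.21 -0.    1.69  0.92]
[ 0.454 -0.384] 0.45 [-0.82  0.24  1.21 -0.    1.69 -2.22]
[ 0.531 -0.155] 0.45 [-0.41  0.17  1.29 -0.    1.67  1.33]
[ 0.531 -0.155] 0.45 [-0.41  0.17  1.29 -0.    1.67 -1.81]
[ 0.531 -0.155] 0.24 [-0.41  0.3   1.63 -0.    1.21  1.33]
[ 0.531 -0.155] 0.24 [-0.41  0.3   1.63 -0.    1.21 -1.81]
[0.555 0.342] 0.45 [ 0.45  0.34  1.07 -0.    1.73  2.19]
[0.555 0.342] 0.45 [ 0.45  0.34  1.07 -0.    1.73 -0.95]
[0.555 0.342] 0.231 [ 0.45  0.45  1.42 -0.    1.27  2.19]
[0.555 0.342] 0.231 [ 0.45  0.45  1.42 -0.    1.27 -0.95]
[0.518 0.348] 0.231 [ 0.48  0.41  1.48 -0.    1.25  2.22]
[0.518 0.348] 0.231 [ 0.48  0.41  1.48 -0.    1.25 -0.92]
[0.518 0.348] 0.45 [ 0.48  0.29  1.14 -0.    1.71  2.22]
[0.518 0.348] 0.45 [ 0.48  0.29  1.14 -0.    1.71 -0.92]
2.3417 [ 0.49899682 -0.39249963  0.19003978] [-0.0990096  -0.11468714  1.06752323] [-0.78  0.47  1.5   0.    1.17  0.97]
```

View pics/p1.png

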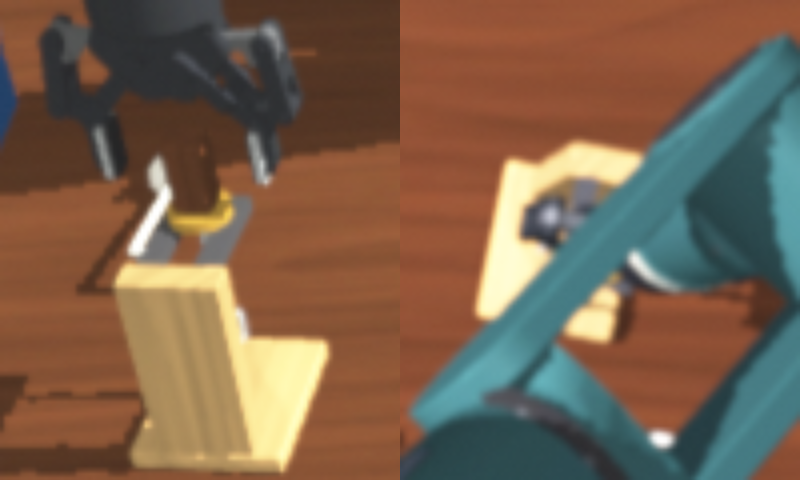

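In the scene crop, the open fingers at (108,160) and (262,165) straddle the handle at (190,175) about evenly, above the collar at (203,215). I'll grasp, lift slightly and draw the rod out along -x.

Run:
```python
from h import *
from workcell import manip,effector,planner,readout
st=lambda t:(lambda s:print(t,round(s["clock"],1),s["ee_pos"].round(4),"F",s["wrist_force"].round(1),"w",round(s["grip_width"],4),"gf",round(s["grasp_force"],1)))(readout.read_state())
effector.grasp();st("grasp")
p=readout.read_state()["ee_pos"];np.save("home.npy",p)
manip.servo_line(p+[0,0,.008],speed=.05);st("lift")
q=p+[0,0,.008];q[:2]-=.055*X
manip.servo_line(q,speed=.08);st("out")
q[2]=.38;manip.servo_line(q,speed=.2);st("up")
snap("2")
f,K,T=load("scene2");o=P(q[:2],q[2]-DZ);c=proj(K,T,o).astype(int);print(c)
cv2.imwrite("pics/p2.png",cv2.resize(f[c[1]-75:c[1]+45,c[0]-80:c[0]+80],(800,600),interpolation=cv2.INTER_CUBIC)[...,::-1])
```

```text
grasp 2.9 [ 0.4986 -0.3921  0.1892] F [ 0.1 -0.5  1.7] w 0.0255 gf 59.1
lift 3.2 [ 0.4988 -0.3923  0.1976] F [ 0.  -0.1 -0.4] w 0.0256 gf 58.9
out 4.1 [ 0.4448 -0.3831  0.1975] F [-0.2 -0.7 -0.7] w 0.0251 gf 58.9
up 5.1 [ 0.444  -0.3823  0.3786] F [ 0.4 -0.1 -1.3] w 0.0254 gf 58.9
[130 147]
```

View pics/p2.png

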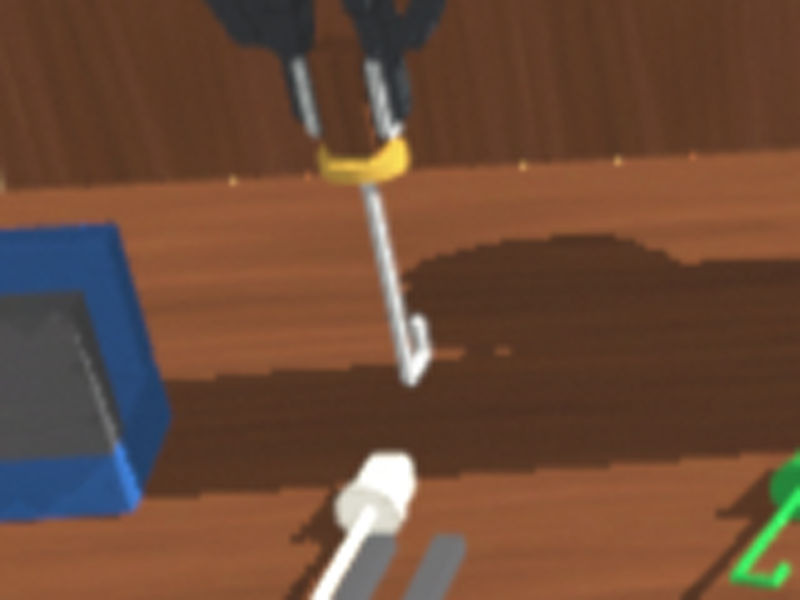

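The rod is held by its handle and off the fork. The collar is at (364,165), the foot at (410,380) and the prong at (420,320), pointing away from the camera (-x). Next I check tilt and foot offset, then go above the tank and measure the foot against the bail.

Run:
```python
from h import *
from workcell import manip,readout,viewer
f,K,T=load("scene2");e=readout.read_state()["ee_pos"]
c=(130,147);w=lambda u,v:((u/5+c[0]-80-.4),(v/5+c[1]-75-.4))
for n,h,uv in(("collar",.120,(364,175)),("foot",0,(410,380)),("prong",.025,None)):
    p=P(e[:2],e[2]-DZ+h)
    if n=="prong":p[:2]-=.024*X; uv=(420,320)
    print(n,proj(K,T,p).round(1),np.round(w(*uv),1))
# bail ray in top picture before: crop A (88,128) x5, wire centre line z .112
f,K,T=load("top0")
for u,v in((160,180),(240,190)): print("bail",plane(K,T,(u/5+88-.4,v/5+128-.4),.112).round(4))
print(proj(K,T,P(TANK,.112)), "tank centre px; crop", (proj(K,T,P(TANK,.112))-[88,128])*5)
h=P(TANK+.045*X,.46)
manip.move_to(P(BOARD-[.05,0],.46),Q)
manip.move_to(h,Q)
snap("3");print(readout.read_state()["clock"],readout.read_state()["ee_pos"])
f=np.hstack([cv2.resize(load("scene3")[0][90:210,360:460],(400,480)),cv2.resize(load("top3")[0][100:220,70:170],(400,480))])
cv2.imwrite("pics/p3.png",f[...,::-1])
```

```text
collar [122.  104.6] [122.4 106.6]
foot [131.2 148.3] [131.6 147.6]
prong [132.2 135. ] [133.6 135.6]
bail [0.5093 0.3694 0.112 ]
bail [0.5048 0.3229 0.112 ]
[126.08344286 164.90998719] tank centre px; crop [190.41721429 184.54993597]
8.125 [0.55087753 0.34157716 0.46018877]
```

View pics/p3.png

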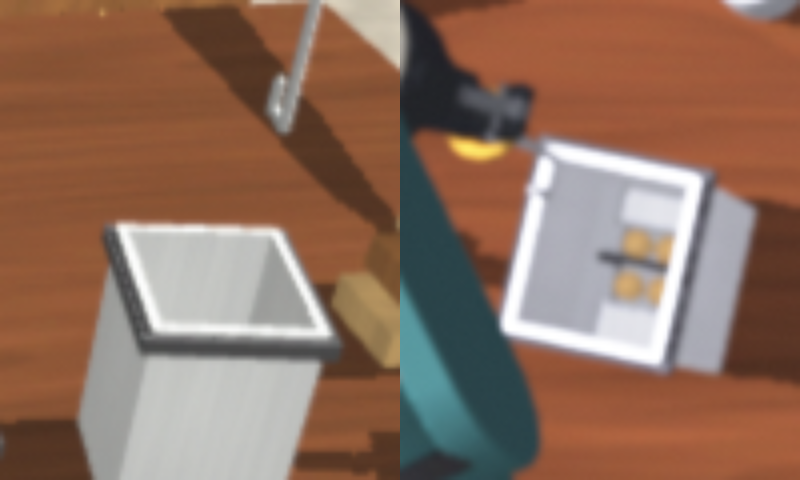

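In the top crop, the rod's prong is at (542,175), over the tank's +x end. The bail at (600–665,260) agrees with the tank centre to about 1–2 mm. I'll descend beside the bail, slide under it and watch the forces.

Run:
```python
from h import *
from workcell import manip,effector,planner,readout
st=lambda t:(lambda s:print(t,round(s["clock"],1),s["ee_pos"].round(4),"F",s["wrist_force"].round(2),"w",round(s["grip_width"],4)))(readout.read_state())
f,K,T=load("top3");e=readout.read_state()["ee_pos"]
print("prong pred",proj(K,T,P(e[:2]-.024*X,e[2]-DZ+.025)).round(1),"seen 105.5 143.8")
A=TANK+.042*X
manip.servo_line(P(A,.46),speed=.1)
manip.servo_line(P(A,.30),speed=.15);st("a")
manip.servo_line(P(A,.071+DZ),speed=.08);st("down")
if np.abs(readout.read_state()["wrist_force"]).max()<6:
    manip.servo_line(P(TANK+.012*X,.071+DZ),speed=.05);st("in")
    manip.servo_line(P(TANK+.012*X,.098+DZ),speed=.05);manip.wait(.2);st("nearly")
    manip.servo_line(P(TANK+.012*X,.112+DZ),speed=.04);manip.wait(.4);st("lifted 1cm")
```

```text
prong pred [102.9 147.3] seen 105.5 143.8
a 9.6 [0.548  0.3437 0.3011] F [ 0.41 -0.07 -1.68] w 0.0259
down 10.6 [0.5478 0.3436 0.2306] F [ 0.19 -0.05 -1.7 ] w 0.026
in 11.4 [0.5179 0.3486 0.2302] F [ 0.72 -0.38 -1.73] w 0.0256
nearly 12.3 [0.5176 0.3483 0.2566] F [ 0.52 -1.1  -1.24] w 0.0254
lifted 1cm 13.2 [0.5178 0.3484 0.2709] F [ 0.39 -0.07 -3.11] w 0.0254
```

The load rose by about 1.5 N, roughly 150 g, so the basket is on the hook. I'll lift it straight up out of the tank.

Run:
```python
from h import *
from workcell import manip,effector,planner,readout
st=lambda t:(lambda s:print(t,round(s["clock"],1),s["ee_pos"].round(4),"F",s["wrist_force"].round(2),"w",round(s["grip_width"],4)))(readout.read_state())
A=TANK+.012*X
for z in(.17,.23,.30):
    manip.servo_line(P(A,z+DZ),speed=.07);st(z)
manip.wait(.5);snap("4");st("")
f=np.hstack([cv2.resize(load("scene4")[0][70:190,360:460],(400,480)),cv2.resize(load("top4")[0][100:220,70:170],(400,480))])
cv2.imwrite("pics/p4.png",f[...,::-1])
```

```text
0.17 14.1 [0.5175 0.3483 0.3284] F [-0.35  0.8  -2.96] w 0.0254
0.23 15.1 [0.5176 0.3483 0.3884] F [-0.4   0.26 -3.33] w 0.0253
0.3 16.3 [0.5176 0.3484 0.4583] F [-0.04 -0.46 -3.64] w 0.0252
 16.9 [0.5178 0.3485 0.459 ] F [-0.4   0.56 -3.08] w 0.0255
```

View pics/p4.png

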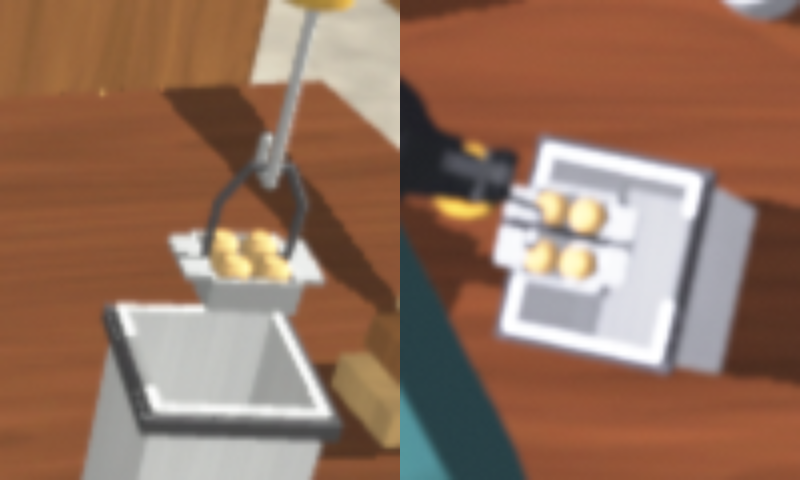

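The basket hangs level with all four knobs, at scene crop (250,255) and clear of the rim. In the top crop the knob centres average (564,236). I'll derive the basket's offset from the TCP and carry it over the board.

Run:
```python
from h import *
from workcell import manip,effector,planner,readout
st=lambda t:(lambda s:print(t,round(s["clock"],1),s["ee_pos"].round(4),"F",s["wrist_force"].round(2),"w",round(s["grip_width"],4)))(readout.read_state())
f,K,T=load("top4");e=readout.read_state()["ee_pos"]
b=plane(K,T,(110.6,158.6),.25);print("basket",b.round(4),"offset",(b[:2]-e[:2]).round(4),"nominal",(-.012*X).round(4))
G=BOARD+.012*X
manip.servo_line(P(G,.30+DZ),speed=.11);manip.wait(1);st("over")
manip.servo_line(P(G,.12+DZ),speed=.09);manip.wait(.8);st("low")
snap("5")
f=np.hstack([cv2.resize(load("scene5")[0][150:270,180:280],(400,480)),cv2.resize(load("top5")[0][110:230,250:350],(400,480))])
cv2.imwrite("pics/p5.png",f[...,::-1])
```

```text
basket [0.5082 0.3506 0.25  ] offset [-0.0096  0.0021] nominal [-0.0118  0.002 ]
over 22.6 [ 0.5428 -0.157   0.459 ] F [ 0.08 -0.9  -3.97] w 0.0252
low 25.6 [ 0.5428 -0.157   0.279 ] F [-0.5   0.3  -4.27] w 0.0251
```

View pics/p5.png

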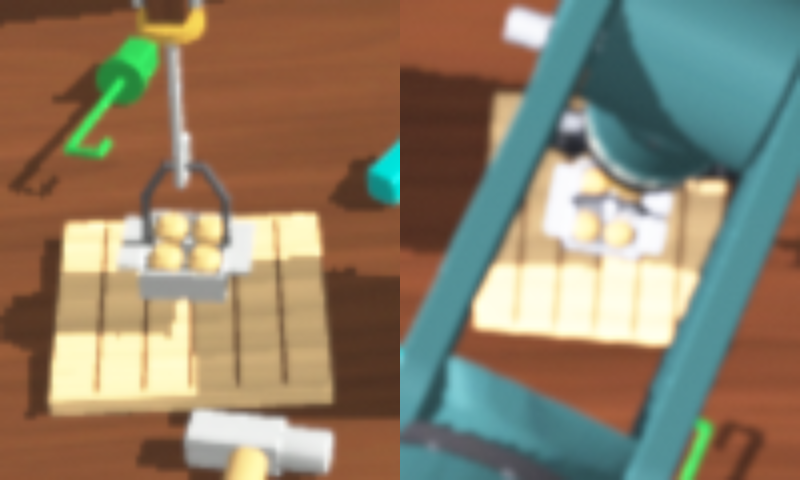

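The basket hangs upright about 30 mm above the board. It is at scene crop (187,245), and the knobs in the top crop average (607,207), close to board centre. I'll correct the remaining offset, set it down, lower the hook free, back out along +x and rise.

Run:
```python
from h import *
from workcell import manip,effector,planner,readout
st=lambda t:(lambda s:print(t,round(s["clock"],1),s["ee_pos"].round(4),"F",s["wrist_force"].round(2),"w",round(s["grip_width"],4)))(readout.read_state())
f,K,T=load("top5")
b=plane(K,T,(301.4,161.4),.072);d=BOARD-b[:2];print("basket",b.round(4),"err",d.round(4))
G=BOARD+.012*X
if np.linalg.norm(d)<.015: G=G+d*.7
np.save("place.npy",G)
manip.servo_line(P(G,.10+DZ),speed=.04);manip.wait(.8);st("above")
manip.servo_line(P(G,.088+DZ),speed=.02);manip.wait(.3);st("touch")
manip.servo_line(P(G,.075+DZ),speed=.04);manip.wait(.2);st("slack")
manip.servo_line(P(G,.059+DZ),speed=.04);st("low")
snap("6")
f=np.hstack([cv2.resize(load("scene6")[0][150:270,180:280],(400,480)),cv2.resize(load("top6")[0][110:230,250:350],(400,480))])
cv2.imwrite("pics/p6.png",f[...,::-1])
```

```text
basket [ 0.5342 -0.1538  0.072 ] err [-0.0032 -0.0012]
above 27.1 [ 0.5406 -0.1579  0.259 ] F [ 0.69 -0.51 -3.5 ] w 0.0252
touch 28.2 [ 0.5406 -0.1579  0.2471] F [ 0.24 -0.07 -0.52] w 0.0256
slack 28.9 [ 0.5408 -0.1579  0.2342] F [-0.66  0.69 -1.36] w 0.0256
low 29.4 [ 0.5404 -0.1578  0.2177] F [ 0.47  0.22 -1.29] w 0.0251
```

View pics/p6.png

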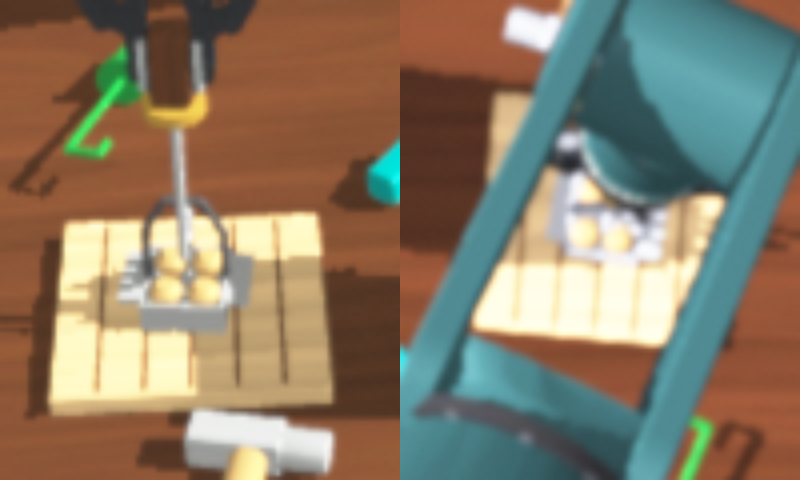

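The basket stands upright on the board at scene crop (187,305), with the hook slack between the bail legs. I'll back out, rise and rehang the rod at the recorded pose.

Run:
```python
from h import *
from workcell import manip,effector,planner,readout
st=lambda t:(lambda s:print(t,round(s["clock"],1),s["ee_pos"].round(4),"F",s["wrist_force"].round(2),"w",round(s["grip_width"],4)))(readout.read_state())
G=np.load("place.npy");h=np.load("home.npy");B=G+.036*X
manip.servo_line(P(B,.059+DZ),speed=.04);st("back")
manip.servo_line(P(B,.15+DZ),speed=.08);st("rise")
manip.servo_line(P(B,.24+DZ),speed=.15)
O=h[:2]-.055*X
manip.servo_line(P(O,.24+DZ),speed=.15)
manip.servo_line(P(O,h[2]+.008),speed=.12);manip.wait(.2);st("at stand")
manip.servo_line(P(h[:2],h[2]+.008),speed=.06);manip.wait(.2);st("in")
manip.servo_line(h+[0,0,.001],speed=.02);manip.wait(.3);st("down")
snap("7")
f=np.hstack([cv2.resize(load("scene7")[0][130:250,80:180],(400,480)),cv2.resize(load("scene7")[0][150:270,180:280],(400,480))])
cv2.imwrite("pics/p7.png",f[...,::-1])
```

```text
back 30.6 [ 0.5757 -0.1639  0.2179] F [ 0.74 -1.45 -1.46] w 0.0255
rise 31.9 [ 0.5757 -0.1639  0.3083] F [ 0.08  0.82 -1.58] w 0.0257
at stand 36.5 [ 0.4446 -0.3829  0.1977] F [ 0.14 -0.6  -0.93] w 0.0254
in 37.8 [ 0.4983 -0.3921  0.1973] F [ 0.4  -0.   -1.42] w 0.0252
down 38.5 [ 0.4987 -0.3922  0.1903] F [-0.04  0.84 -1.76] w 0.0256
```

View pics/p7.png

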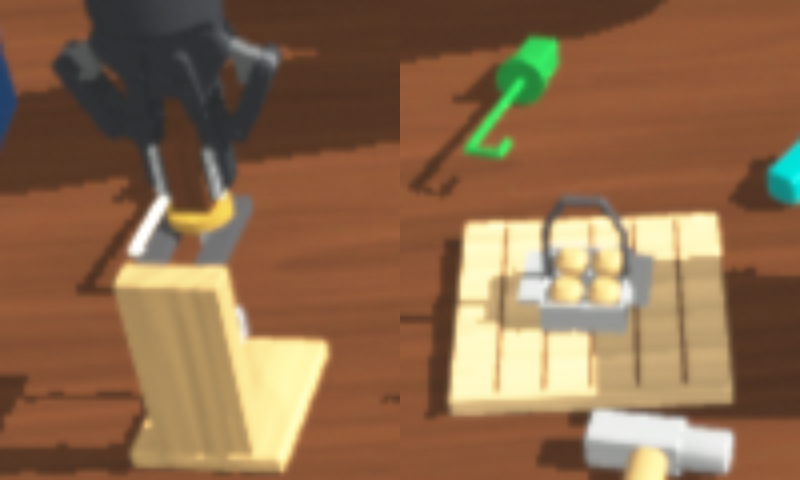

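The basket stands upright on the board at (587,290) with its four knobs, free of the hook. The rod's collar is over the fork as at the start. I'll lower the last millimetre, release and retreat.

Run:
```python
from h import *
from workcell import manip,effector,planner,readout
st=lambda t:(lambda s:print(t,round(s["clock"],1),s["ee_pos"].round(4),"F",s["wrist_force"].round(2),"w",round(s["grip_width"],4)))(readout.read_state())
h=np.load("home.npy")
for dz in(0,-.0006,-.0012,-.0018):
    manip.servo_line(h+[0,0,dz],speed=.01);manip.wait(.3);st(dz)
    if readout.read_state()["wrist_force"][2]>.3: break
effector.release();st("rel")
manip.servo_line(P(h[:2],.32),speed=.1);st("up")
manip.goto_joints([-1.221,0.359,1.51,0,1.272,-0.115]);manip.wait(.5)
snap("8")
s,t=load("scene8")[0],load("top8")[0]
f=np.hstack([cv2.resize(s[130:250,80:280],(800,480))[:, :400],cv2.resize(t[110:210,340:440],(400,480))])
cv2.imwrite("pics/p8.png",np.vstack([f,cv2.resize(t[105:195,80:520],(800,120))])[...,::-1]);st("")
# pixel change vs start, stand region and empty tank
t0=load("top0")[0]
for n,(x,y,w,hh) in dict(stand=(355,140,60,60),empty=(188,105,55,65)).items():
    d=np.abs(t[y:y+hh,x:x+w].astype(int)-t0[y:y+hh,x:x+w]).max(2);print(n,d.mean().round(2),(d>40).sum())
```

```text
0 39.2 [ 0.4986 -0.3921  0.1892] F [-0.19 -0.63 -0.95] w 0.0254
-0.0006 39.8 [ 0.4987 -0.3922  0.1892] F [-1.06  1.14  6.39] w 0.0257
rel 40.4 [ 0.4986 -0.3921  0.1885] F [-0.01 -0.06  0.42] w 0.0855
up 41.8 [ 0.4983 -0.3919  0.3191] F [-0.12 -0.22  0.72] w 0.0856
 43.5 [ 0.2692 -0.5367  0.2534] F [-0.64  0.63  0.7 ] w 0.0854
stand 1.55 0
empty 1.4 0
```

View pics/p8.png

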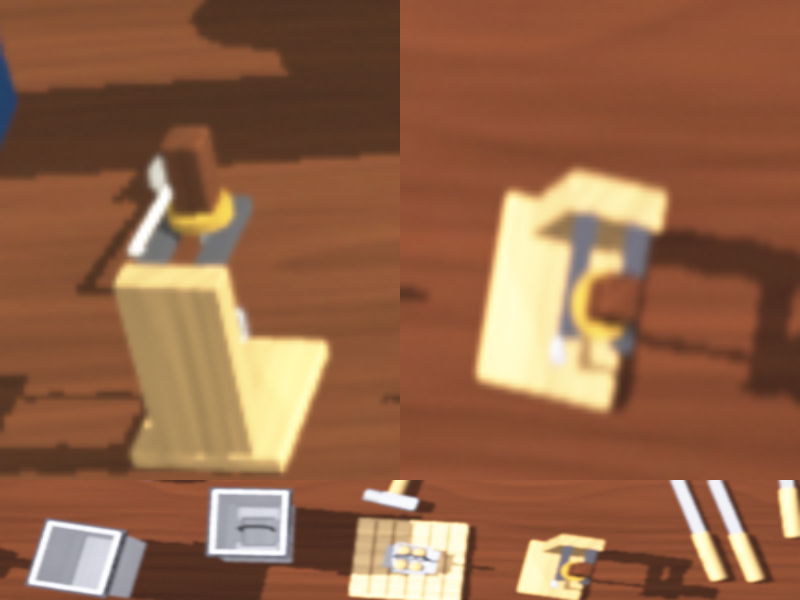

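The rod hangs in its fork as it did at the start, with no pixel differences in the stand or empty-tank regions. The knob basket stands mid-board at (413,558) and the empty basket is untouched, so I'm handing in.

```bash
python3 -c "
from workcell import job;print(job.close_job())"
```

```text
the job is handed in; nothing more can be done
None
```

The job is handed in: the knob basket stands upright near the middle of the drip board with all four knobs, the rod hangs in its stand as before, and the empty basket was left hanging in its tank; it took about 44 s.

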